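# Slide an engraving blank under the sprung clip of its holder

### The arm

A 7-joint arm with a two-finger parallel gripper is mounted at the origin on the work surface. World frame = base frame: x ahead of the robot, y to its left, z up, the work surface at z = 0. Lengths are in mm, angles in rad, forces in N, time in s.
With the tool pointing down it reaches from about 400 to 925 mm from the base axis. Payload 5.6 kg.
Tool frame: the origin (TCP) lies on the front face of the gripper's body, between the roots of the fingers; the fingertips stand nose_length ahead of it and the grasp point (between the pads) lies 54 mm ahead of it (nose_length is the distance from the TCP to the fingertips, in mm); z points along the fingers, y is the line along which they close (so a half turn about z gives the same grasp; the last joint's range is limited). The gripper opens to 85 mm and grips with 20 to 120 N. Pads are 22 mm wide; open, the fingers measure 114 mm over their backs; the gripper's body (76 mm by 85 mm) begins 54 mm behind the grasp point. The pads swing forward as they close: fully open they stand 13 mm farther back than shut.
Start: joints at [-1.257, 0.468, -0.012, 1.603, 0.006, 1.071, -0.056], TCP at [227.067, 609.053, 303.89] pointing down, gripper open.
Joint ranges: [-2.53, 2.53], [-0.31, 2.02], [-1.57, 1.55], [0.28, 2.44], [-1.29, 4.43], [0.15, 1.84], [-2.92, 2.92]. Speed limits (rad/s): [2.57, 2.57, 3.14, 3.14, 3.14, 3.14, 3.14].

### API

Orientations are given as a unit quaternion [w, x, y, z].
In Python, from bench import * gives the robot as it stands. The module is installed in compiled form; this text tells all that it offers.
- The arm moves only by the tool drive_tool, never from a script. Its arguments are lists of equal length, an entry for each row: "delta_pos": the shift along the tool's x, y, z scaled (see below), a list of three; "dr": the turn, a rotation vector about the tool's x, y, z scaled (see below), a list of three; "grip": the gripper command: -1 is fully open, 1 is shut, values between are in proportion. A call has 1 to 10 rows; each row shifts and turns the commanded pose from where the row before left it, along the tool's axes as they then stand; what a row does not reach is not made up. The controller multiplies each number of a shift by 0.3 m and each number of a turn by 90 degrees. A row lasts 1/12 s, in which the tool goes at most 41.7 mm and 7.16 degrees, less where a joint would pass 70% of its speed; a pose out of reach is approached as far as the arm can. A call with a number of a shift or a turn outside -1 to 1 is refused whole. A call with a gripper value outside its range is refused whole. The fingers move at their own pace and stop on an object; "newtons" is the grip in N (left out, the last holds). Time passes only in rows, so rows that do not move let the fingers close. It gives the time, the measured TCP pose, the force, the opening and the grip force at its end, in the units of the state.
- read_state(): the state, without advancing time (a new reading comes with each control period).
- read_camera(name): name is "scene" or "top"; returns a dict with "pixels" (420x560x3 uint8, blue, green, red), "intrinsics" (3x3 intrinsics, pixels), "T" (4x4, takes a point from camera to world coordinates). Camera axes: x right, y up, looking along -z (the intrinsics and any distortion apply to the point x, -y, -z); pixel columns grow to the right and rows downward; lengths in mm; the calibration is good to about 2 mm. A picture is of the moment at which its call begins. There is no depth.
- finish_job(): hands the job in; it is judged then, once.
The state is a dict: "time_s": time; "joints": joint angles; "qd": joint speeds; "joint_torque": joint torques, N m; "eef_pos": TCP position; "tcp_rot": TCP orientation; "contact_force": force on the tool from outside, world axes, zero at the start; "torque": the same for the moment, N m; "finger_gap": finger opening in mm; "grip_force": force on a finger pad.
Only numpy, scipy, OpenCV 4.12 (cv2) and the standard library are available. Lean on these libraries where they do the work, as an engineer would, in place of code of your own. Each camera call takes 0.05 s, during which the arm holds its last target. There are 200 camera calls.

### The job

Load the brass blank into the plate holder on the black slab without picking it up: press the holder's red thumb bar down with one fingertip so that the clip jaw opens, and while keeping it down use the other fingertip to push the blank along its channel, under the jaw, until it is fully home against the end stop. Then let the bar up so that the jaw closes on the blank, move clear, and leave everything else on the bench where it is.

Things in the scene. Friction and masses are not known exactly. Their poses are not given: they have to be found in the camera images.
- holder: Plate holder, fixed on the slab: aluminium bed 102 (x) by 150 (y) mm. Origin: centre of its underside. Along its +y runs a channel 42 mm wide (x -43 to -1 mm), open at the -y end. The blank rides on two 7 mm ledges at z = 20 mm; between them (x -36 to -8) the bed is sunk 7 mm. Front rail (x -51 to -43) and rear fence (x -1 to +5) rise to z 26. Hinge lugs at x +5 to +15 rise to z 35 mm.
- stop (a point): Foot of the end stop's face in the middle of the channel: holder x -22, y +62, z 20 mm. The stop is a dark steel block, 6 mm high above the ledges.
- bar_mid (a point): Middle of the upper face of the red thumb bar, the clip's tail along the holder's +x side: a strip 23 mm wide, 134 mm long in y, 2.5 mm thick. At rest it slopes up away from the hinge, outer edge at holder z 38 mm, this point at x +39, y -5, z 34. Pressed fully it is level: x +26.5 to +49.5, y -72 to +62, top at z 21.5 mm. About 3 N starts it, 10 N holds it down; a fingertip can slide along it.
- clip (a joint): Angle of the spring clip (rad): 0 at rest (jaw shut, 2.5 mm above the ledges), 0.42 thumb bar fully down (jaw about 11.5 mm above the ledges). The jaw clears the blank above 0.26; shut on the blank it reads about 0.25. It springs back when released. With the bar fully down its top is 1.5 mm above the ledges and 6.5 mm below the top of the blank, so two fingertips at equal height can hold the bar and push the blank.
- jaw_lip (a point): Middle of the underside of the lip of the red jaw leaf, the clip's other end. The leaf is 26 mm long in y (holder y +34 to +60 mm) and reaches from the hinge (axis along y at holder x +10, z 30 mm) over the channel to x = -12 mm, 10 mm over the edge of the blank. It rises when the bar is pressed. Shut, it bars the blank's way.
- blank: Brass blank, 40 (x) by 60 (y) by 8 mm, 160 g, flat in the holder's channel, short of the jaw. Origin: centre of its underside; axes parallel to the holder's. At the start its centre is at holder y -14 to 0 mm; home at y = +32 mm, its +y end on the stop at +62 and its -y end, where it is pushed, at +2 mm.
- spare: Spare copper blank, same size, lying on the bench; leave alone. Origin: centre of its underside.
- graver_a: Dark-wood engraving graver, 110 mm long, 27 mm thick, lying on the slab beyond the holder's stop end; leave alone. Origin: underside, near its middle.
- graver_b: Brown-wood graver, same size, lying on the bench; leave alone.
- graver_c: Graver with yellow handle, same size, lying on the bench; leave alone.
- bangle: Brass bangle, 60 mm across, 8 mm high, lying on the slab beyond the holder's open end; leave alone. Origin: centre of its underside.
- loupe: Black eye loupe, 35 mm across, 30 mm high, standing on the bench; leave alone.
- oil: Amber oil bottle, 42 mm across, 75 mm high, standing on the bench; leave alone.
There are look-alikes about, which are no part of the job. What is shaped like the blank but green, pink or purple is not meant.

How it is judged (in metres and radians):
On the way, in this order (a step that is already met when the one before it is completed fails the run):
1. the thumb bar is held down by a finger, the jaw open, the blank still short of the jaw (value of joint clip above 0.27 rad and contact force between the fingers and clip above 1 N and y of blank in the frame of holder below 0.003 m), for 0.1 s.
2. with the bar still held down, a finger pushes the blank on its way under the jaw (contact force between the fingers and clip above 1 N and value of joint clip above 0.26 rad and y of blank in the frame of holder between 0.008 and 0.028 m and contact force between the fingers and blank above 0.1 N).
3. the blank is home against the stop while the bar is still held down (contact force between the fingers and clip above 1 N and value of joint clip above 0.26 rad and y of blank in the frame of holder above 0.0295 m), for 0.1 s.
At the end, for the whole second after the job is handed in: The blank lies flat on the ledges, against the end stop within 2.5 mm and straight within 0.06 rad, at rest, with the jaw closed on it (clip angle 0.20 to 0.30) (y of blank in the frame of holder between 0.0295 and 0.034 m and z of blank in the frame of holder between 0.018 and 0.022 m and angle between the y axis of blank and the y axis of holder, either way round below 0.06 rad and value of joint clip between 0.2 and 0.3 rad and linear speed of blank below 0.01 m/s); the robot touches nothing.
It fails at once if the blank is lifted out of its channel (5 mm) instead of pushed (z of blank in the frame of holder above 0.025 m).
It fails at once if the blank is tipped up (angle between blank's own z axis and vertical above 0.15 rad).
It fails at once if something else on the bench is moved by more than 15 mm (distance of any of spare, graver_a, graver_b, graver_c, bangle, loupe, oil from where it was at the start of the episode above 0.015 m).
It also fails if it takes over 45 s, if anything falls off the work surface, if the arm or the gripper's body presses on something with over 40 N, if the wrist force passes 120 N, or if a joint passes its speed limit or range.

## Working session

There is one attempt and no reset: what is moved stays moved. The work goes in short steps, Python scripts to look and compute and a tool call to move; the robot and the scene stay as the last step left them, time stands still between calls to the robot, and variables do not carry over. Pictures are saved under pics/ and viewed, at most 10 in all, crops included, and the job is handed in when it is done.

Besides the shell and the picture viewer there is one more tool, called as name(argument=value, ...), one argument or row to a line, values as JSON. drive_tool: Moves the arm, as the interface text tells. Its arguments: {"type":"object","properties":{"delta_pos":{"type":"array"},"dr":{"type":"array"},"grip":{"type":"array"},"newtons":{"type":"number"}},"required":["delta_pos","dr","grip"]}

```bash
mkdir -p pics; python3 - <<'E'
from bench import *
import cv2
s=read_state();print({k:s[k] for k in('time_s','eef_pos','tcp_rot','contact_force','finger_gap')}); print([k for k in s])
for n in('scene','top'):
    c=read_camera(n);cv2.imwrite(f'pics/{n}0.png',c['pixels']);print(c['intrinsics'],c['T'],[k for k in c])
E
```

```text
{'time_s': 0.0, 'eef_pos': array([226.93027121, 608.6230563 , 302.91910413]), 'tcp_rot': array([-1.00187983e-04,  1.77499790e-01,  9.84120417e-01, -9.05654618e-04]), 'contact_force': array([ 0.57918876, -0.28482724, -0.53000035]), 'finger_gap': 85.55582604884285}
['time_s', 'joints', 'qd', 'joint_torque', 'eef_pos', 'tcp_rot', 'contact_force', 'torque', 'grip_force', 'finger_gap']
[[495.26246177   0.         280.81216435]
 [  0.         495.26246177 209.29027346]
 [  0.           0.           1.        ]] [[ 5.35113279e-01 -6.80987035e-01  4.99910429e-01  1.19869620e+03]
 [ 8.44770969e-01  4.34139581e-01 -3.12865521e-01 -4.01455437e+02]
 [-3.97354053e-03  5.89728312e-01  8.07591932e-01  1.12996529e+03]
 [ 0.00000000e+00  0.00000000e+00  0.00000000e+00  1.00000000e+00]] ['pixels', 'intrinsics', 'T']
[[461.67959136   0.         288.79444407]
 [  0.         461.67959136 210.712444  ]
 [  0.           0.           1.        ]] [[ 2.00032705e-02  9.81404253e-01 -1.90907205e-01  3.38778737e+02]
 [-9.99799862e-01  1.95732586e-02 -4.13807249e-03 -5.47161772e+00]
 [-3.24445844e-04  1.90951773e-01  9.81599366e-01  1.12283781e+03]
 [ 0.00000000e+00  0.00000000e+00  0.00000000e+00  1.00000000e+00]] ['pixels', 'intrinsics', 'T']
```

View pics/scene0.png

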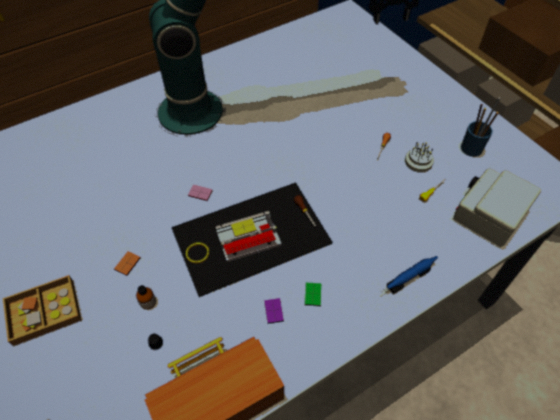

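View pics/top0.png

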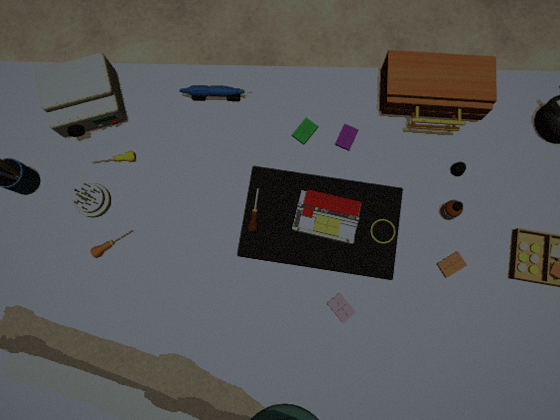

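The scene camera shows the slab with the holder at about (248,233): red bar on the near side, blank at (243,227), bangle at (197,252). The top view shows the holder at x 292-362, y 190-243, the blank at (327,227), and the bar on its upper side. The graver is at (254,210) and the bangle at (383,231). The holder's +y points to image left.

```bash
python3 - <<'E'
import cv2,numpy as np
a=cv2.imread('pics/top0.png')[180:255,235:405];b=cv2.imread('pics/scene0.png')[190:275,180:320]
a=cv2.resize(a,(790,int(790*75/170)),interpolation=cv2.INTER_CUBIC)
cv2.imwrite('pics/ctop.png',np.clip(a*1.6,0,255))
b=cv2.resize(b,(790,int(790*85/140)),interpolation=cv2.INTER_CUBIC)
cv2.imwrite('pics/cscene.png',np.clip(b*1.6,0,255))
E
```

```text
[ WARN:0@0.081] global loadsave.cpp:1063 imwrite_ Unsupported depth image for selected encoder is fallbacked to CV_8U.
```

View pics/ctop.png

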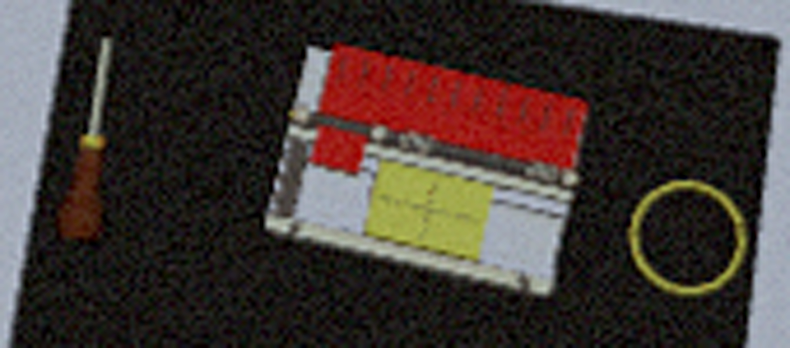

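View pics/cscene.png

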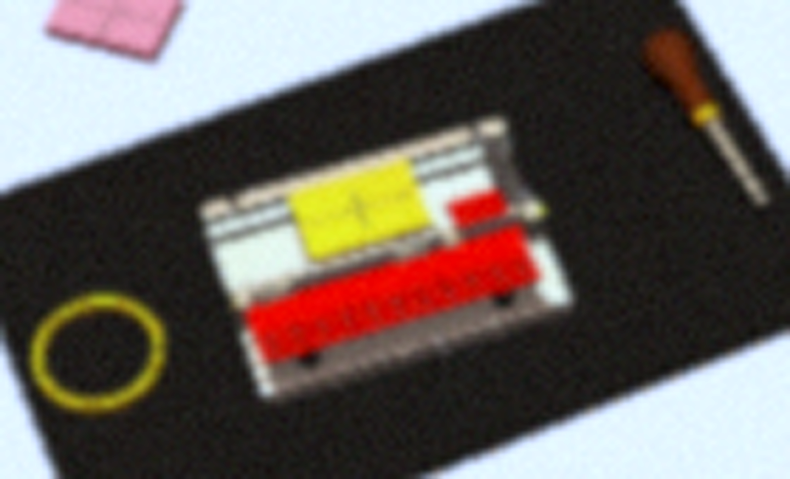

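The top crop shows the red bar's corners, the hinge, the jaw at left and the yellow blank at its centre; the scene crop shows the same from the side. Both give clear colour masks. I'll triangulate their corners next.

```bash
cat > h.py <<'E'
import cv2,numpy as np
from bench import *
def big(m):
    c=max(cv2.findContours(m,cv2.RETR_EXTERNAL,cv2.CHAIN_APPROX_NONE)[0],key=cv2.contourArea);return c
def masks(im,roi):
    h=cv2.cvtColor(im,cv2.COLOR_BGR2HSV);z=np.zeros(h.shape[:2],np.uint8);z[roi]=1
    y=cv2.inRange(h,(22,130,90),(35,255,255))*z
    r=(cv2.inRange(h,(0,150,80),(8,255,255))|cv2.inRange(h,(172,150,80),(180,255,255)))*z
    return y,r
def ray(c,p):
    d=np.linalg.inv(c['intrinsics'])@[p[0],p[1],1];d=c['T'][:3,:3]@(d*[1,-1,-1]);return c['T'][:3,3],d/np.linalg.norm(d)
def onz(c,p,z):
    o,d=ray(c,p);return o+d*(z-o[2])/d[2]
def tri(c1,p1,c2,p2):
    o1,d1=ray(c1,p1);o2,d2=ray(c2,p2)
    t=np.linalg.lstsq(np.c_[d1,-d2],o2-o1,rcond=None)[0];a=o1+t[0]*d1;b=o2+t[1]*d2
    return (a+b)/2,np.linalg.norm(a-b)
ROI={'top':np.s_[185:248,285:368],'scene':np.s_[205:262,212:284]}
def look():
    out={}
    for n in ROI:
        c=read_camera(n);y,r=masks(c['pixels'],ROI[n]);out[n]=(c,big(y),big(r))
    return out
E
python3 - <<'E'
from h import *
o=look();np.set_printoptions(precision=1,suppress=True)
cen=lambda k:(lambda m:np.array([m['m10']/m['m00'],m['m01']/m['m00']]))(cv2.moments(k))
for i,nm in((1,'blank'),(2,'bar')):
    ct,cs=o['top'],o['scene']
    print(nm,'cent',tri(ct[0],cen(ct[i]),cs[0],cen(cs[i])))
    R={}
    for n in o:
        b=cv2.minAreaRect(o[n][i]);p=cv2.boxPoints(b);
        # inclusive contours: order by world angle about centre on plane
        if n=='scene' or 1:
            q=cv2.approxPolyDP(cv2.convexHull(o[n][i]),3,True)[:,0,:].astype(float);print(n,len(q),q.tolist())
            if len(q)!=4:q=p
        w=np.array([onz(o[n][0],x,50)[:2] for x in q]);d=w-w.mean(0)
        idx=np.argsort(np.arctan2(d[:,1],d[:,0]));R[n]=q[idx]
        print(n,'plane50',w[idx].tolist())
    P=[tri(ct[0],a,cs[0],b) for a,b in zip(R['top'],R['scene'])]
    for x in P:print(x)
E
```

```text
blank cent (array([517.5, -92.9,  36.8]), np.float64(1.5653397353526737))
top 4 [[317.0, 215.0], [340.0, 220.0], [337.0, 235.0], [314.0, 229.0]]
top plane50 [[491.71537986973226, -115.04489694750907], [527.5318909131047, -122.11480294470032], [538.4401295950462, -67.7922850052117], [504.8537726443221, -61.02519264442046]]
scene 4 [[252.0, 219.0], [254.0, 230.0], [235.0, 235.0], [232.0, 224.0]]
scene plane50 [[501.4865586219257, -117.67092306155502], [536.0803800720201, -127.94864807717539], [549.1827248155034, -78.2873741598188], [515.9853679141845, -64.89492932377294]]
(array([ 493.7, -115.4,   38.5]), np.float64(1.7214264744407652))
(array([ 529.2, -124.2,   38.2]), np.float64(1.739631357258745))
(array([540.4, -71.1,  33.7]), np.float64(5.117066634925016))
(array([507.2, -61.2,  36.5]), np.float64(1.1536154384773927))
bar cent (array([ 570.1, -104.8,   43.6]), np.float64(2.9313813763487255))
top 4 [[306.0, 192.0], [358.0, 201.0], [357.0, 215.0], [306.0, 204.0]]
top plane50 [[540.3250896071384, -162.2894872374859], [574.2246000831726, -164.94331758516768], [593.7271097045411, -41.08531719273829], [564.475937700139, -41.46234328852972]]
scene 4 [[274.0, 237.0], [231.0, 253.0], [223.0, 246.0], [272.0, 230.0]]
scene plane50 [[548.9469280725767, -170.34769479651882], [578.2601511637178, -163.16822646704767], [595.8793056288279, -45.60602877091213], [574.5345930045019, -38.49898979768727]]
(array([ 542. , -165.9,   37.1]), np.float64(3.7472327407837183))
(array([ 575.6, -163.9,   46.7]), np.float64(3.3084979084577926))
(array([594.1, -42.7,  45.7]), np.float64(3.213594611075797))
(array([567.9, -38.6,  40.9]), np.float64(6.941231620017959))
```

```bash
python3 - <<'E'
from h import *
np.set_printoptions(precision=1,suppress=True)
for n in ROI:
    c=read_camera(n);y,r=masks(c['pixels'],ROI[n])
    for m,z,nm in((y,37,'blank'),(r,43,'bar')):
        k=cv2.drawContours(np.zeros_like(m),[big(m)],-1,255,-1)
        v,u=np.nonzero(k);w=np.array([onz(c,(a,b),z)[:2] for a,b in zip(u,v)])
        cov=np.cov(w.T);e,V=np.linalg.eigh(cov);d=V[:,1]*np.sign(V[1,1])
        print(n,nm,w.mean(0),'size',np.sqrt(12*e),'yaw deg',np.degrees(np.arctan2(-d[0],d[1])))
        # long edges: per-column extremes along the normal
        for s in (1,-1):
            t=w@d;nn=w@np.array([d[1],-d[0]]);b=np.round(t/3);L=[(t[b==i].mean(),(s*nn[b==i]).max()*s) for i in np.unique(b)[3:-3]]
            print('   edge',s,'extra deg',np.degrees(np.arctan(-np.polyfit(*np.array(L).T,1)[0])))
E
```

```text
top blank [517.9 -92.3] size [38.1 57.9] yaw deg -11.491871214338865
   edge 1 extra deg 0.8103710845656943
   edge -1 extra deg -0.7770437360283271
top bar [ 570.8 -103.8] size [ 36.6 132.1] yaw deg -12.237966862143203
   edge 1 extra deg -0.056405999691152786
   edge -1 extra deg -0.07664002945682466
scene blank [517.2 -93.7] size [40.6 58.4] yaw deg -11.575722873805221
   edge 1 extra deg -0.3542689282608697
   edge -1 extra deg -1.2642689512961611
scene bar [ 569.2 -105.7] size [ 34.1 131.7] yaw deg -12.312293688249444
   edge 1 extra deg 0.035023725872709806
   edge -1 extra deg 0.03891209745381814
```

Holder: origin about (540, −93), yaw −12°, underside z about 9. The blank is at holder y about −4.4, which is in range. I'll swing the arm over in an arc and partly close the fingers.

drive_tool(
  delta_pos=[
    [-0.12,-0.012,0],
    [-0.12,-0.012,0],
    [-0.12,-0.012,0],
    [-0.12,-0.012,0],
    [-0.12,-0.012,0],
    [-0.12,-0.012,0],
    [-0.12,-0.012,0],
    [-0.12,-0.012,0],
    [-0.12,-0.012,0],
    [-0.12,-0.012,0],
  ],
  dr=[
    [0,0,0.037],
    [0,0,0.037],
    [0,0,0.037],
    [0,0,0.037],
    [0,0,0.037],
    [0,0,0.037],
    [0,0,0.037],
    [0,0,0.037],
    [0,0,0.037],
    [0,0,0.037],
  ],
  grip=[-0.08,-0.08,-0.08,-0.08,-0.08,-0.08,-0.08,-0.08,-0.08,-0.08],
)

```text
time_s: 1.13
eef_pos: [496.9, 372.9, 303.9]
tcp_rot: [0.0, 0.453, 0.891, 0.0]
contact_force: [1.0, 0.0, -0.5]
finger_gap: 46.2
grip_force: 0.0
```

drive_tool(
  delta_pos=[
    [-0.12,-0.012,0],
    [-0.12,-0.012,0],
    [-0.12,-0.012,0],
    [-0.12,-0.012,0],
    [-0.12,-0.012,0],
    [-0.12,-0.012,0],
    [-0.12,-0.012,0],
    [-0.12,-0.012,0],
    [-0.12,-0.012,0],
    [-0.12,-0.012,0],
  ],
  dr=[
    [0,0,0.037],
    [0,0,0.037],
    [0,0,0.037],
    [0,0,0.037],
    [0,0,0.037],
    [0,0,0.037],
    [0,0,0.037],
    [0,0,0.037],
    [0,0,0.037],
    [0,0,0.037],
  ],
  grip=[-0.08,-0.08,-0.08,-0.08,-0.08,-0.08,-0.08,-0.08,-0.08,-0.08],
)

```text
time_s: 1.97
eef_pos: [591.6, 28.9, 304.0]
tcp_rot: [0.0, 0.69, 0.724, 0.0]
contact_force: [0.9, -0.1, 0.3]
finger_gap: 46.4
grip_force: 0.0
```

```bash
cat > st.py <<'E'
from h import *
from scipy.spatial.transform import Rotation as Ro
np.set_printoptions(precision=2,suppress=True)
H=np.array([540,-93.3]);YAW=np.radians(-12.2);xh=np.array([np.cos(YAW),np.sin(YAW)]);yh=np.array([-xh[1],xh[0]])
def st(goal=None):
    s=read_state();q=s['tcp_rot'];R=Ro.from_quat([*q[1:],q[0]]).as_matrix();p=s['eef_pos']
    print('t',s['time_s'],'tcp',p,'gap',s['finger_gap'],'F',s['contact_force'],'M',s['torque'])
    d=p[:2]-H;print('holder xy',d@xh,d@yh,'tilt z',R[:,2],'yaw err deg',np.degrees(np.arctan2(R[1,1],R[0,1])-YAW))
    if goal is not None:
        g=np.array([*(H+goal[0]*xh+goal[1]*yh),goal[2]]);print('tool shift units',R.T@(g-p)/300)
E
python3 -c "
from st import *;st((9,-51.5,150))"
```

```text
t 1.9667 tcp [591.6   28.93 303.98] gap 46.39556148215071 F [ 0.92 -0.12  0.26] M [-0.03 -0.02  0.01]
holder xy 24.599510140228176 130.3733105289093 tilt z [ 0.  0. -1.] yaw err deg 14.998358950625713
tool shift units [-0.57 -0.21  0.51]
```

drive_tool(
  delta_pos=[
    [0,0,0],
    [0,0,0],
    [0,0,0],
    [0,0,0],
    [-0.101,-0.009,0],
    [-0.101,-0.009,0],
    [-0.101,-0.009,0],
    [-0.101,-0.009,0],
    [-0.101,-0.009,0],
    [-0.101,-0.008,0],
  ],
  dr=[
    [0,0,0.042],
    [0,0,0.042],
    [0,0,0.042],
    [0,0,0.041],
    [0,0,0],
    [0,0,0],
    [0,0,0],
    [0,0,0],
    [0,0,0],
    [0,0,0],
  ],
  grip=[-0.08,-0.08,-0.08,-0.08,-0.08,-0.08,-0.08,-0.08,-0.08,-0.08],
)

```text
time_s: 2.8
eef_pos: [537.2, -145.0, 304.0]
tcp_rot: [0.0, 0.777, 0.629, 0.0]
contact_force: [0.2, -0.3, -0.6]
finger_gap: 45.8
grip_force: 0.0
```

drive_tool(
  delta_pos=[
    [0,0,0.12],
    [0,0,0.12],
    [0,0,0.12],
    [0,0,0.12],
    [0,0,0],
    [0,0,0],
  ],
  dr=[
    [0,0,0],
    [0,0,0],
    [0,0,0],
    [0,0,0],
    [0,0,0],
    [0,0,0],
  ],
  grip=[-0.08,-0.08,-0.08,-0.08,-0.08,-0.08],
)

```text
time_s: 3.3
eef_pos: [537.0, -143.8, 158.9]
tcp_rot: [-0.001, 0.778, 0.629, -0.001]
contact_force: [-0.2, -1.0, 0.8]
finger_gap: 45.9
grip_force: 0.0
```

```bash
python3 -c "
from st import *;st((9,-51.5,130))
A=[]
for n,r in (('top',np.s_[170:260,270:400]),('scene',np.s_[175:275,190:320])):
    im=read_camera(n)['pixels'][r];A.append(np.clip(cv2.resize(im,(395,300),interpolation=cv2.INTER_CUBIC)*1.6,0,255).astype(np.uint8))
cv2.imwrite('pics/a1.png',np.hstack(A))"
```

```text
t 3.3 tcp [ 536.96 -143.81  158.86] gap 45.904029944751564 F [-0.24 -0.98  0.78] M [ 0.   -0.04 -0.01]
holder xy 7.705006031222161 -50.01428671258349 tilt z [-0.  0. -1.] yaw err deg 0.11052047980028266
tool shift units [-0.   0.   0.1]
```

View pics/a1.png

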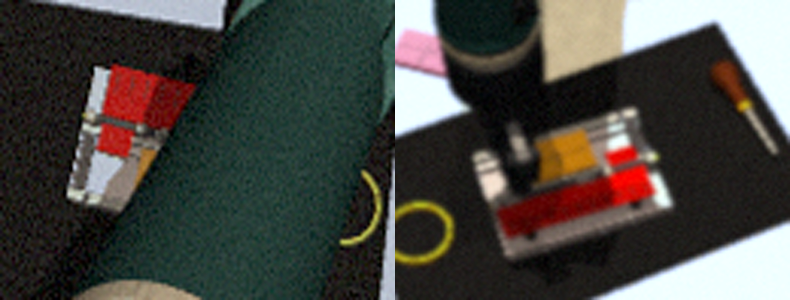

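The left half of the picture is the top view: the arm hides most of the holder. The right half shows the gripper over the holder's open end, behind the blank (about (575,155)) and clear of the bangle. I'll descend carefully.

drive_tool(
  delta_pos=[
    [-0.005,0.004,0.05],
    [0,0,0.05],
    [0,0,0.02],
    [0,0,0],
  ],
  dr=[
    [0,0,0],
    [0,0,0],
    [0,0,0],
    [0,0,0],
  ],
  grip=[-0.08,-0.08,-0.08,-0.08],
)

```text
time_s: 3.73
eef_pos: [539.2, -145.4, 124.8]
tcp_rot: [0.0, 0.777, 0.629, 0.001]
contact_force: [0.4, 0.5, 0.3]
finger_gap: 46.4
grip_force: 0.0
```

drive_tool(
  delta_pos=[
    [0,0,0.01],
    [0,0,0.01],
    [0,0,0.01],
  ],
  dr=[
    [0,0,0],
    [0,0,0],
    [0,0,0],
  ],
  grip=[-0.08,-0.08,-0.08],
)

```text
time_s: 3.98
eef_pos: [539.4, -145.6, 115.8]
tcp_rot: [0.001, 0.778, 0.629, 0.001]
contact_force: [0.2, -0.3, 0.6]
finger_gap: 46.2
grip_force: 0.0
```

drive_tool(
  delta_pos=[
    [0,0,0.007],
    [0,0,0.007],
  ],
  dr=[
    [0,0,0],
    [0,0,0],
  ],
  grip=[-0.08,-0.08],
)

```text
time_s: 4.15
eef_pos: [539.4, -145.6, 111.2]
tcp_rot: [0.001, 0.778, 0.629, 0.001]
contact_force: [0.6, 0.5, 4.1]
finger_gap: 46.4
grip_force: 1.9
```

drive_tool(
  delta_pos=[
    [0,0,0.007],
    [0,0,0.007],
  ],
  dr=[
    [0,0,0],
    [0,0,0],
  ],
  grip=[-0.08,-0.08],
)

```text
time_s: 4.32
eef_pos: [539.3, -145.6, 106.9]
tcp_rot: [0.0, 0.778, 0.629, 0.001]
contact_force: [-0.8, 0.5, 6.3]
finger_gap: 46.2
grip_force: 3.2
```

drive_tool(
  delta_pos=[
    [0,0,0.007],
    [0,0,0],
  ],
  dr=[
    [0,0,0],
    [0,0,0],
  ],
  grip=[-0.08,-0.08],
)

```text
time_s: 4.48
eef_pos: [539.1, -145.6, 104.7]
tcp_rot: [0.0, 0.778, 0.629, 0.0]
contact_force: [-1.5, 1.4, 8.1]
finger_gap: 46.3
grip_force: 3.9
```

drive_tool(
  delta_pos=[
    [0,0,0.006],
    [0,0,0.006],
    [0,0,0],
  ],
  dr=[
    [0,0,0],
    [0,0,0],
    [0,0,0],
  ],
  grip=[-0.08,-0.08,-0.08],
)

```text
time_s: 4.73
eef_pos: [538.5, -145.4, 101.6]
tcp_rot: [-0.001, 0.778, 0.629, 0.0]
contact_force: [-2.9, 1.4, 12.9]
finger_gap: 46.3
grip_force: 5.9
```

drive_tool(
  delta_pos=[
    [0,0,0.005],
    [0,0,0.005],
    [0,0,0],
  ],
  dr=[
    [0,0,0],
    [0,0,0],
    [0,0,0],
  ],
  grip=[-0.08,-0.08,-0.08],
)

```text
time_s: 4.98
eef_pos: [538.8, -145.6, 100.9]
tcp_rot: [-0.001, 0.778, 0.629, 0.001]
contact_force: [-11.6, 4.7, 33.3]
finger_gap: 46.4
grip_force: 16.7
```

```bash
python3 -c "
from st import *;st((9,-51.5,97))
A=[]
for n,r in (('top',np.s_[170:260,270:400]),('scene',np.s_[195:260,200:290])):
    im=read_camera(n)['pixels'][r];A.append(np.clip(cv2.resize(im,(395,300),interpolation=cv2.INTER_CUBIC)*2.,0,255).astype(np.uint8))
cv2.imwrite('pics/a2.png',np.hstack(A))"
```

```text
t 4.9833 tcp [ 538.77 -145.59  100.91] gap 46.39495672819834 F [-11.61   4.71  33.34] M [0.77 1.65 0.04]
holder xy 9.843647657430084 -51.36512912285999 tilt z [ 0.  0. -1.] yaw err deg 0.10597959291069141
tool shift units [-0.   -0.    0.01]
```

View pics/a2.png

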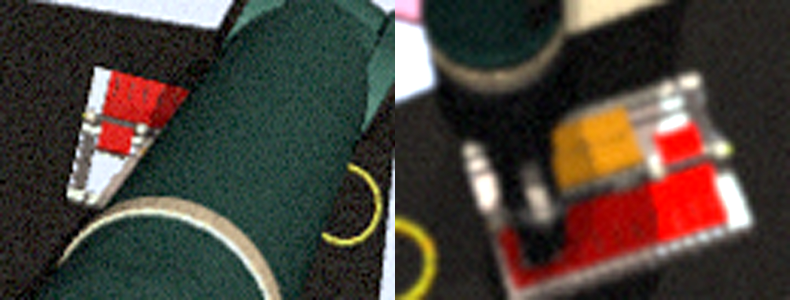

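The scene half shows the bar pressed flat, with the jaw raised at about (680,140); the blank has not moved, and the finger stands behind it. I'll ease the force and push.

drive_tool(
  delta_pos=[
    [0,0,-0.004],
    [0,0,0],
    [0.01,0,0],
    [0.01,0,0],
    [0.01,0,0],
    [0.01,0,0],
    [0,0,0],
  ],
  dr=[
    [0,0,0],
    [0,0,0],
    [0,0,0],
    [0,0,0],
    [0,0,0],
    [0,0,0],
    [0,0,0],
  ],
  grip=[-0.08,-0.08,-0.08,-0.08,-0.08,-0.08,-0.08],
)

```text
time_s: 5.67
eef_pos: [541.6, -138.9, 101.3]
tcp_rot: [0.003, 0.779, 0.627, -0.0]
contact_force: [-5.8, -9.3, 18.1]
finger_gap: 45.9
grip_force: 9.2
```

```bash
python3 -c "
from st import *;st((9,-9,101))"
```

```text
t 5.6667 tcp [ 541.55 -138.9   101.25] gap 45.94274966068978 F [-5.75 -9.32 18.14] M [-1.94  0.76 -0.24]
holder xy 11.15343216935816 -44.24412099425228 tilt z [ 0.   -0.01 -1.  ] yaw err deg -0.1480860504922124
tool shift units [ 0.12 -0.01  0.  ]
```

drive_tool(
  delta_pos=[
    [0.01,-0.003,-0.001],
    [0.01,0,0],
    [0.01,0,0],
    [0.01,0,0],
    [0,0,0],
  ],
  dr=[
    [0,0,0],
    [0,0,0],
    [0,0,0],
    [0,0,0],
    [0,0,0],
  ],
  grip=[-0.08,-0.08,-0.08,-0.08,-0.08],
)

```text
time_s: 6.08
eef_pos: [544.2, -126.6, 101.4]
tcp_rot: [0.004, 0.779, 0.627, 0.0]
contact_force: [-1.7, -7.5, 13.7]
finger_gap: 46.3
grip_force: 6.9
```

drive_tool(
  delta_pos=[
    [0.01,0,0],
    [0.01,0,0],
    [0.01,0,0],
    [0,0,0],
  ],
  dr=[
    [0,0,0],
    [0,0,0],
    [0,0,0],
    [0,0,0],
  ],
  grip=[-0.08,-0.08,-0.08,-0.08],
)

```text
time_s: 6.42
eef_pos: [546.2, -117.9, 101.4]
tcp_rot: [0.004, 0.779, 0.627, 0.0]
contact_force: [-2.0, -8.6, 12.8]
finger_gap: 45.8
grip_force: 6.9
```

```bash
python3 -c "
from st import *;st((9,-9,101))"
```

```text
t 6.4167 tcp [ 546.23 -117.86  101.41] gap 45.79626385939549 F [-1.97 -8.61 12.8 ] M [-1.92  0.03 -0.21]
holder xy 11.281394024301342 -22.6891179643334 tilt z [ 0.01 -0.01 -1.  ] yaw err deg -0.11103086034818141
tool shift units [ 0.05 -0.01  0.  ]
```

drive_tool(
  delta_pos=[
    [0.01,0,0],
    [0.01,0,0],
    [0.01,0,0],
    [0,0,0],
  ],
  dr=[
    [0,0,0],
    [0,0,0],
    [0,0,0],
    [0,0,0],
  ],
  grip=[-0.08,-0.08,-0.08,-0.08],
)

```text
time_s: 6.75
eef_pos: [548.2, -109.1, 101.4]
tcp_rot: [0.004, 0.779, 0.627, 0.0]
contact_force: [-0.7, -7.9, 13.9]
finger_gap: 45.9
grip_force: 6.9
```

drive_tool(
  delta_pos=[
    [0.01,0,0],
    [0.005,0,0],
    [0,0,0],
  ],
  dr=[
    [0,0,0],
    [0,0,0],
    [0,0,0],
  ],
  grip=[-0.08,-0.08,-0.08],
)

```text
time_s: 7.0
eef_pos: [549.1, -104.7, 101.4]
tcp_rot: [0.004, 0.779, 0.627, 0.0]
contact_force: [-2.1, -8.5, 12.6]
finger_gap: 46.0
grip_force: 7.2
```

```bash
python3 -c "
from st import *;st((9,-9,101))
im=read_camera('scene')['pixels'][195:260,200:290];cv2.imwrite('pics/a3.png',np.clip(cv2.resize(im,(790,570),interpolation=cv2.INTER_CUBIC)*2.,0,255).astype(np.uint8))"
```

```text
t 7.0 tcp [ 549.12 -104.74  101.41] gap 45.972246037388715 F [-2.07 -8.45 12.59] M [-1.99  0.04 -0.2 ]
holder xy 11.33373833423685 -9.258999324960248 tilt z [ 0.01 -0.01 -1.  ] yaw err deg -0.11534852262037683
tool shift units [ 0.   -0.01  0.  ]
```

View pics/a3.png

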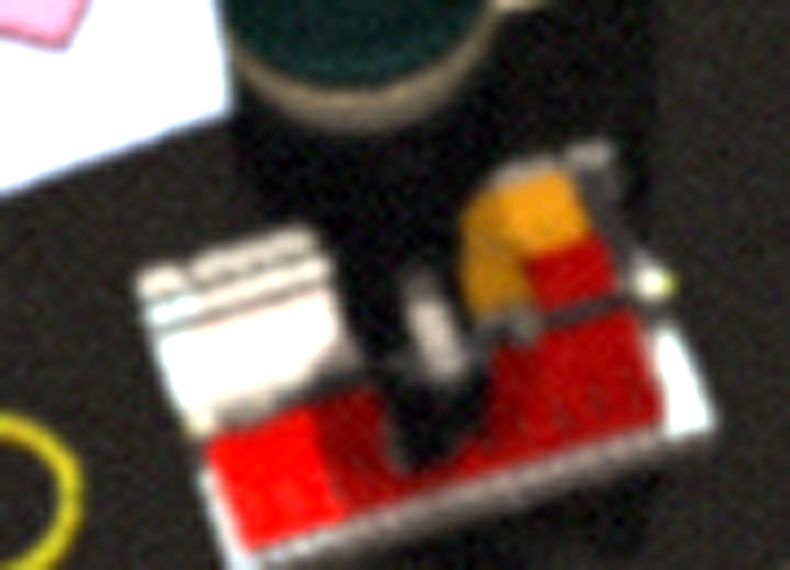

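The blank (at (540,220)) is now under the raised jaw and very near the dark stop at (600,190). I'll push on until the force rises.

drive_tool(
  delta_pos=[
    [0.006,0,0],
    [0.006,0,0],
    [0,0,0],
  ],
  dr=[
    [0,0,0],
    [0,0,0],
    [0,0,0],
  ],
  grip=[-0.08,-0.08,-0.08],
)

```text
time_s: 7.3
eef_pos: [549.7, -102.2, 101.4]
tcp_rot: [0.005, 0.779, 0.627, 0.0]
contact_force: [-3.4, -11.0, 13.5]
finger_gap: 46.4
grip_force: 8.7
```

drive_tool(
  delta_pos=[
    [0.006,0,0],
    [0.006,0,0],
    [0,0,0],
  ],
  dr=[
    [0,0,0],
    [0,0,0],
    [0,0,0],
  ],
  grip=[-0.08,-0.08,-0.08],
)

```text
time_s: 7.55
eef_pos: [549.7, -101.6, 101.4]
tcp_rot: [0.006, 0.779, 0.627, -0.001]
contact_force: [-3.5, -17.6, 14.0]
finger_gap: 46.1
grip_force: 12.4
```

At the stop: the force rises with no motion. I'll hold briefly, back off along the bar, then lift.

drive_tool(
  delta_pos=[
    [0,0,0],
    [0,0,0],
    [-0.01,0,0],
    [-0.01,0,0],
    [-0.01,0,0],
    [-0.01,0,0],
    [0,0,0],
  ],
  dr=[
    [0,0,0],
    [0,0,0],
    [0,0,0],
    [0,0,0],
    [0,0,0],
    [0,0,0],
    [0,0,0],
  ],
  grip=[-0.08,-0.08,-0.08,-0.08,-0.08,-0.08,-0.08],
)

```text
time_s: 8.13
eef_pos: [549.5, -103.2, 101.4]
tcp_rot: [0.001, 0.777, 0.629, 0.003]
contact_force: [1.7, 5.4, 14.0]
finger_gap: 46.0
grip_force: 7.2
```

```bash
python3 -c "
from st import *;st((9,-9,101))"
```

```text
t 8.1333 tcp [ 549.52 -103.19  101.43] gap 45.9922067333032 F [ 1.7   5.43 13.96] M [ 1.02 -0.69  0.19]
holder xy 11.396602444221939 -7.653403550821982 tilt z [ 0.01  0.   -1.  ] yaw err deg 0.20355072033764074
tool shift units [-0.   -0.01  0.  ]
```

drive_tool(
  delta_pos=[
    [-0.01,0,0],
    [-0.01,0,0],
    [0,0,0],
    [0,0,-0.01],
    [0,0,-0.01],
    [0,0,-0.01],
    [0,0,-0.01],
    [0,0,-0.02],
    [0,0,-0.05],
    [0,0,-0.1],
  ],
  dr=[
    [0,0,0],
    [0,0,0],
    [0,0,0],
    [0,0,0],
    [0,0,0],
    [0,0,0],
    [0,0,0],
    [0,0,0],
    [0,0,0],
    [0,0,0],
  ],
  grip=[-0.08,-0.08,-0.08,-0.08,-0.08,-0.08,-0.08,-0.08,-0.08,-0.08],
)

```text
time_s: 8.97
eef_pos: [542.8, -110.3, 160.0]
tcp_rot: [-0.002, 0.778, 0.629, -0.003]
contact_force: [0.6, -0.0, 0.1]
finger_gap: 46.3
grip_force: 0.0
```

drive_tool(
  delta_pos=[
    [0,0,-0.1],
    [0,0,-0.1],
    [0,0,-0.1],
    [0.1,0,0],
    [0.1,0,0],
    [0.1,0,0],
    [0.1,0,0],
    [0.1,0,0],
    [0.1,0,0],
    [0.1,0,0],
  ],
  dr=[
    [0,0,0],
    [0,0,0],
    [0,0,0],
    [0,0,0],
    [0,0,0],
    [0,0,0],
    [0,0,0],
    [0,0,0],
    [0,0,0],
    [0,0,0],
  ],
  grip=[-0.08,-0.08,-0.08,-0.08,-0.08,-0.08,-0.08,-0.08,-0.08,-0.08],
)

```text
time_s: 9.8
eef_pos: [588.9, 95.9, 252.1]
tcp_rot: [-0.0, 0.778, 0.629, -0.001]
contact_force: [0.4, -0.8, -1.1]
finger_gap: 45.9
grip_force: 0.0
```

drive_tool(
  delta_pos=[
    [0.1,0,0],
    [0.1,0,0],
    [0,0,0],
    [0,0,0],
  ],
  dr=[
    [0,0,0],
    [0,0,0],
    [0,0,0],
    [0,0,0],
  ],
  grip=[-0.08,-0.08,-0.08,-0.08],
)

```text
time_s: 10.13
eef_pos: [601.2, 155.5, 251.6]
tcp_rot: [-0.0, 0.776, 0.63, -0.001]
contact_force: [-0.1, -0.8, -0.7]
finger_gap: 46.2
grip_force: 0.0
```

```bash
python3 -c "
from st import *;st()
A=[]
for n,r in (('top',np.s_[170:260,270:400]),('scene',np.s_[195:260,200:290])):
    c=read_camera(n);im=c['pixels'][r];A.append(np.clip(cv2.resize(im,(395,300),interpolation=cv2.INTER_CUBIC)*1.6,0,255).astype(np.uint8))
    y,_=masks(c['pixels'],ROI[n]);w=np.array([onz(c,p,37)[:2] for p in big(y)[:,0]])-H;print(n,'blank visible y',(w@yh).min(),(w@yh).max(),'x',(w@xh).min(),(w@xh).max())
cv2.imwrite('pics/a4.png',np.hstack(A))"
```

```text
t 10.1333 tcp [601.21 155.49 251.56] gap 46.22282290096556 F [-0.08 -0.84 -0.66] M [-0.12  0.   -0.05]
holder xy 7.25477127531024 256.1117668486855 tilt z [-0. -0. -1.] yaw err deg 0.3313791437566026
top blank visible y 4.334047063938024 62.28613880098738 x -41.658739690596 -2.900857073313265
scene blank visible y 2.2418289129983124 62.82609742122802 x -42.804556166773345 -2.0049514480118344
```

View pics/a4.png

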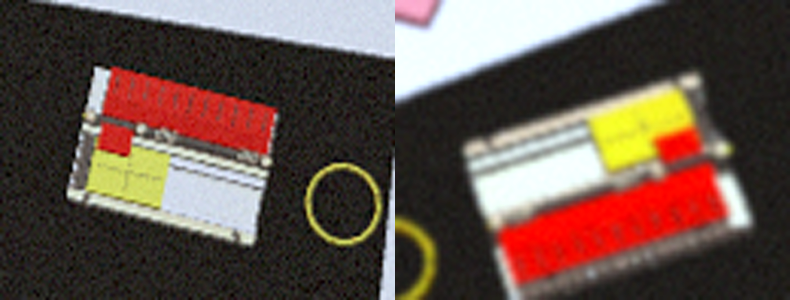

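Both views show the blank home against the stop (holder y about +2 to +62) with the jaw shut on it, the bar sprung up and the bangle where it was.

```bash
python3 -c "
from bench import *
print(finish_job())"
```

```text
the job is handed in; nothing more can be done
None
```

The blank was pushed home against the end stop (holder y about +2 to +62 mm in both cameras), the jaw looks closed on it, the arm is clear, and I handed the job in at about 10 s; no verdict came back.

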